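# Hang the tube carrier on the fold-out hook

### The job

Swing the red folding hook on the wooden rail out until it bears firmly against its stop (pull with about 10 newtons at its tip for a moment), but do not force it on so that its bracket is wrenched round. Then hang the yellow tube carrier by its window on the hook: press the hook's sprung black disc back gently with the carrier and let the carrier down behind the upturned tip until it bears on the hook's arm, held between disc and tip, and let go. Keep the carrier upright, and leave the tube rack, the sanitizer bottle and the glove box where they stand.

Things in the scene. Friction and masses are not known exactly. Their poses are not given: they have to be found in the camera images.
- board: Low wooden rail standing on the bench, 18 mm thick (x), 360 mm long (y), 152 mm high, origin at the centre of its underside. Its front face (-x) roughly faces the robot, +y is to the robot's left; the red folding hook is hinged on this front, near the middle.
- hook_hinge (a point): Hook's upright hinge axis at the arm's mid-height, 150 mm above the bench, 26 mm before the rail's front face. Axes turn with the arm: y along the arm away from the hinge, z up. Folded, the arm lies roughly along the rail to the robot's left (its y axis near the rail's +y); it swings out towards the robot, counter-clockwise seen from above.
- hook_tip (a point): Top of the red hook's upturned tip: an upright round pin 10 mm thick, 67 mm from the hinge axis, rising 22 mm above the arm's top. It ends 177 mm above the bench, 25 mm above the rail's top edge, so it can be caught from behind above the rail. y axis along the arm, away from the hinge; z up. The arm is level, 10 x 10 mm, 72 mm long. Stiff hinge: 3 N at the tip moves it; it stays where left.
- bracket (a joint): Springy twist about the hinge axis of the bracket with hook and stop, rad: 0 unloaded, 20 N m/rad. Opening the hook twists it by 0.01. The stop is set by hand: the hook meets it 1.44 to 1.84 rad from the rail's +y direction, so feel for it. Bearing firmly on it means a twist of 0.018 to 0.06 (6 to 17 N at the tip); over 0.07, about 20 N or 4.5 mm past first touch, it is forced.
- keeper (a joint): Travel of the sprung black keeper disc (38 mm across, 4 mm thick, centred on the arm) towards the hinge, m: 0 at rest, 0.012 at its end. At rest its outer face is 56 mm from the hinge axis, 6 mm from the tip's inner face (62 mm). Pushing takes 0.6 N at first, plus 0.2 N per mm; its friction can hold the carrier up short of its seat, so push it down gently until it bears on the arm.
- hook_seat (a point): Point on the top face of the hook's arm, 57 mm from the hinge axis, where the carrier's window top must come to rest. y axis along the arm away from the hinge, z up.
- carrier_grip (a point): Centre of the grip tab of the yellow tube carrier, 136 mm above its underside. The tab is 10 mm thick in x, 60 mm wide in y, from 106 to 158 mm up. The carrier is 64 mm (x) by 130 mm (y), 158 mm high, about 0.3 kg: a low rack with eight capped tubes (tops at 85 mm) on both sides of a middle plate 10 mm thick in x that ends in the tab.
- carrier_eye (a point): Middle of the upper edge of the window in the carrier's middle plate, 106 mm above its underside, 30 mm below carrier_grip, at mid-thickness; axes as the carrier's, z up. The window goes through in x, is 26 mm wide in y and 48 mm high (58 to 106 mm up). Hanging right, this point lies on hook_seat; either side of the plate may face the rail.
- rack: Bystander: grey rack of capped tubes, 65 x 122 mm, 94 mm high; origin at the centre of its underside.
- sanitizer: Bystander: white pump bottle, 73 mm across, 180 mm high, spout 45 mm out to one side; origin at the centre of its underside.
- gloves: Bystander: blue cardboard glove box, 120 x 230 x 70 mm; origin at the centre of its underside.
Not all that is in view belongs to the job. Of the things that look like the part that bears carrier_grip, the largest one is meant.

How it is judged:
On the way:
1. the hook is swung out and bears firmly on its stop (bracket twisted by over 0.018 rad, about 5.4 N at the tip) (x of hook_tip in the frame of board below -0.092 m and value of joint bracket above 0.018 rad), for 0.1 s.
At the end, for the whole second after the job is handed in: Hook still out (tip over 76 mm before the rail's face); carrier at rest, upright within 0.15 rad, its window's top on the arm (within 4 mm in height), between disc and tip (within 4 mm along the arm, 11 mm across), the disc pushed back by over 1.5 mm (x of hook_tip in the frame of board below -0.085 m and y of carrier_eye in the frame of hook_seat between -0.004 and 0.004 m and x of carrier_eye in the frame of hook_seat between -0.011 and 0.011 m and z of carrier_eye in the frame of hook_seat between -0.004 and 0.004 m and value of joint keeper above 0.0015 m and angle between carrier_eye's own z axis and vertical below 0.15 rad and linear speed of carrier below 0.03 m/s); the robot touches nothing.
It fails at once if the hook is forced: its bracket twists by over 0.07 rad (about 20 N at the tip) (value of joint bracket above 0.07 rad or value of joint bracket below -0.07 rad).
It fails at once if the carrier is rammed against the hook or its disc with over 25 N (contact force between carrier and hook above 25 N).
It fails at once if the carrier is tipped by over 0.45 rad (angle between carrier_eye's own z axis and vertical above 0.45 rad).
It fails at once if the rack, the sanitizer or the glove box is moved by over 25 mm or tipped (distance of any of rack, sanitizer, gloves from where it was at the start of the episode above 0.025 m or angle between any of rack, sanitizer, gloves's own z axis and vertical above 0.4 rad).
It also fails if it takes over 72 s, if anything falls off the work surface, if the arm or the gripper's body presses on something with over 40 N, if the wrist force passes 120 N, or if a joint passes its speed limit or range.

### The arm

A 6-joint arm with a two-finger parallel gripper is mounted at the origin on the work surface. World frame = base frame: x ahead of the robot, y to its left, z up, the work surface at z = 0. Lengths are in m, angles in rad, forces in N, time in s.
With the tool pointing down it reaches from about 0.3 to 0.775 m from the base axis. Payload 14.6 kg.
Tool frame: the origin (TCP) lies at the very end of the fingers, on their centre line; the grasp point (between the pads) lies 19 mm behind it; x points along the fingers, z is the direction in which the jaws open and shut, and the axes are right-handed (so a half turn about x gives the same grasp; the last joint's range is limited). The gripper opens to 94 mm and grips with 3 to 60 N. Pads are 16 mm wide; open, the fingers measure 119 mm over their backs; the gripper's body (75 mm by 177 mm) begins 78 mm behind the grasp point.
Start: joints at [-1.249, 0.3, 1.521, -0, 1.321, -0.067], TCP at [0.208, -0.509, 0.205] pointing down, gripper open.
Joint ranges: [-3.03, 3.03], [-0.79, 2.21], [0.23, 2.52], [-1.04, 4.18], [0, 3.07], [-2.55, 2.55]. Speed limits (rad/s): [2.22, 2.22, 2.57, 3.14, 3.14, 3.14].

### API

Orientations are given as [roll, pitch, yaw] about the fixed x, y, z axes, in that order (R = Rz(yaw) Ry(pitch) Rx(roll)).
In Python, from station import ctrl gives the robot as it stands. The module is installed in compiled form; this text tells all that it offers.
- The arm moves only by the tool servo_tool, never from a script. Its argument "motion" is one flat list of numbers, 4 for each row, row after row: the shift along the tool's x, y, z in mm, then the turn about the tool's x in degrees. In form: [dx, dy, dz, roll, dx, dy, dz, roll, ...]. A call has 1 to 20 rows; each row is the pose to reach, as a shift and turn from the pose commanded when the call began, along the tool's axes at that moment; what a row does not reach only later rows make up. A row lasts 1/8 s, in which the tool goes at most 62.5 mm and 10.7 degrees, less where a joint would pass 70% of its speed; a pose out of reach is approached as far as the arm can. A call with a gripper value outside its range is refused whole. "gripper" is the opening, from 0 (shut) to 1 (fully open), set as the call begins (left out, the last holds). The fingers move at their own pace and stop on an object; "force" is the grip in N (left out, the last holds). Time passes only in rows, so rows that repeat a pose let the fingers close. It gives the time, the measured TCP pose, the force and the opening at its end, in the units of the state.
- ctrl.get_obs(): the state, without advancing time (a new reading comes with each control period).
- ctrl.camera(name): name is "scene" or "top"; returns a dict with "color" (384x512x3 uint8, red, green, blue), "z_map" (384x512 float32, m along the optical axis (not along the pixel's ray), 0 where there is no reading), "fx", "fy", "cx", "cy" (pixels), "dist_coeffs" ([k1, k2, p1, p2, k3] as OpenCV has them; the pictures are not rectified), "rvec" (rotation vector, rad) and "tvec" (3), from world to camera coordinates, as OpenCV has them. Camera axes: x right, y down, z forward; pixel columns grow to the right and rows downward; lengths in m; the calibration is good to about 2 mm. A picture is of the moment at which its call begins.
- ctrl.hand_in(): hands the job in, once; it reports no verdict.
The state is a dict: "time_s": time; "qpos": joint angles; "joint_vel": joint speeds; "tau": joint torques, N m; "ee_pos": TCP position; "eef_rot": TCP orientation; "force": force on the tool from outside, world axes, zero at the start; "moment": the same for the moment, N m; "grip_width": finger opening in m.
Only numpy, scipy, OpenCV 4.12 (cv2) and the standard library are available. Lean on these libraries where they do the work, as an engineer would, in place of code of your own. Each camera call takes 0.05 s, during which the arm holds its last target.

## Working session

There is one attempt and no reset: what is moved stays moved. The work goes in short steps, Python scripts to look and compute and a tool call to move; the robot and the scene stay as the last step left them, time stands still between calls to the robot, and variables do not carry over. Pictures are saved under pics/ and viewed, and the job is handed in when it is done.

Besides the shell and the picture viewer there is one more tool, called after "Emit:" as name(argument=value, ...), one argument or row to a line, values as JSON. servo_tool: Moves the arm, as the interface text tells. Its arguments: {"type":"object","properties":{"motion":{"type":"array","items":{"type":"number"}},"gripper":{"type":"number"},"force":{"type":"number"}},"required":["motion"]}

```bash
ls; mkdir -p pics
python3 - <<'E'
from station import ctrl
import cv2,numpy as np
o=ctrl.get_obs(); print({k:np.round(v,3).tolist() for k,v in o.items()})
for n in("scene","top"):
    c=ctrl.camera(n); np.savez(f"{n}0.npz",**c)
    cv2.imwrite(f"pics/{n}0.png",cv2.resize(c["color"][:,:,::-1],(800,600),interpolation=cv2.INTER_CUBIC))
    R=cv2.Rodrigues(np.array(c["rvec"]))[0]; print(n,c["fx"],c["cx"],c["dist_coeffs"],"pos",-R.T@np.array(c["tvec"]).ravel(), R[2])
E
```

```text
pics
{'time_s': 0.0, 'qpos': [-1.249, 0.301, 1.522, 0.0, 1.321, -0.067], 'joint_vel': [0.001, 0.0, 0.001, 0.001, 0.001, -0.0], 'tau': [0.0, -53.181, -35.274, 0.071, 0.024, -0.0], 'ee_pos': [0.208, -0.509, 0.205], 'eef_rot': [3.069, 1.57, 1.887], 'force': [0.692, 0.624, 0.13], 'moment': [-0.025, 0.015, -0.005], 'grip_width': 0.094}
scene 449.23846093645443 254.42584492667655 [-0.11776417  0.          0.          0.          0.        ] pos [1.12300695 0.32350256 1.23950536] [-0.49431746 -0.261889   -0.82889348]
top 499.20014907231393 252.21093937388272 [0.07163015 0.         0.         0.         0.        ] pos [ 0.3329655  -0.03710102  1.41099305] [ 0.11966944  0.00146568 -0.99281271]
```

View pics/scene0.png

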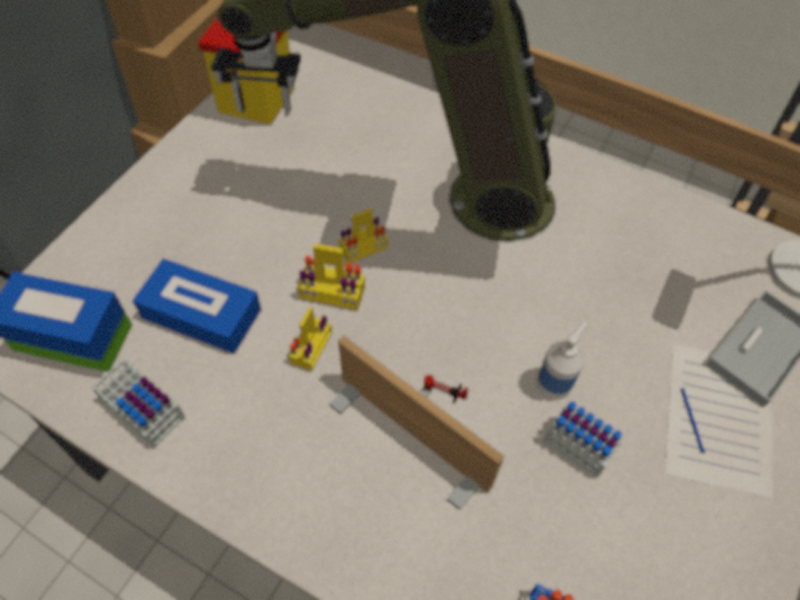

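View pics/top0.png

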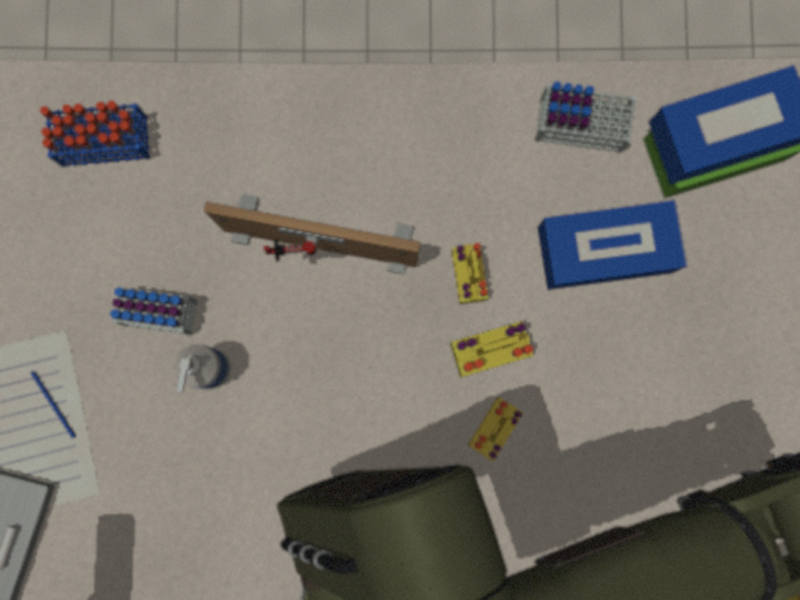

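Two pictures. Carrier candidates, as pixels in the 800-px top view: yellow carriers at (470,270), (492,348) and (495,428). The (492,348) one looks largest. The hook is at (270–310,248) on the rail running (207,207)–(418,255). I'll measure these and check with crops.

```bash
cat > h.py <<'E'
import cv2,numpy as np
def K(c): return np.array([[c["fx"],0,c["cx"]],[0,c["fy"],c["cy"]],[0,0,1.]],float)
def ray(c,uv):
    uv=np.atleast_2d(np.array(uv,float))
    n=cv2.undistortPoints(uv.reshape(-1,1,2),K(c),np.array(c["dist_coeffs"],float)).reshape(-1,2)
    R=cv2.Rodrigues(np.array(c["rvec"],float))[0]; t=np.array(c["tvec"],float).ravel()
    d=np.c_[n,np.ones(len(n))]@R
    return -R.T@t,d
def onz(c,uv,z):
    o,d=ray(c,uv); return o+d*((z-o[2])/d[:,2])[:,None]
def pts(c):
    h,w=c["z_map"].shape; v,u=np.mgrid[:h,:w]
    o,d=ray(c,np.c_[u.ravel(),v.ravel()]); return (o+d*np.asarray(c["z_map"]).reshape(-1,1)).reshape(h,w,3)
def proj(c,P): return cv2.projectPoints(np.array(P,float).reshape(-1,1,3),np.array(c["rvec"],float),np.array(c["tvec"],float),K(c),np.array(c["dist_coeffs"],float))[0].reshape(-1,2)
def crop(c,u0,v0,u1,v1,f,name):
    cv2.imwrite(name,cv2.resize(c["color"][v0:v1,u0:u1,::-1],None,fx=f,fy=f,interpolation=cv2.INTER_CUBIC))
E
python3 - <<'E'
from h import *
for n in("top","scene"):
    c=dict(np.load(f"{n}0.npz")); P=pts(c); hsv=cv2.cvtColor(c["color"],cv2.COLOR_RGB2HSV)
    H,S,V=cv2.split(hsv)
    for nm,m in(("yellow",(H>20)&(H<34)&(S>150)&(V>90)),("red",((H<6)|(H>174))&(S>150)&(V>60))):
        k,l,st,ce=cv2.connectedComponentsWithStats(m.astype(np.uint8))
        for i in range(1,k):
            if st[i,4]<15: continue
            q=P[l==i]; q=q[np.isfinite(q).all(1)]
            print(n,nm,st[i],ce[i].round(1),"xyz med",np.median(q,0).round(3),"z95",np.percentile(q[:,2],[5,95]).round(3))
c=dict(np.load("top0.npz")); crop(c,160,120,350,290,4,"pics/topcrop.png")
c=dict(np.load("scene0.npz")); crop(c,170,120,330,290,4,"pics/scrop.png")
E
```

```text
top yellow [290 158  21  35 353] [300.4 173.7] xyz med [ 0.566 -0.168  0.041] z95 [0.035 0.124]
top yellow [291 210  47  30 634] [314.3 223.2] xyz med [ 0.427 -0.202  0.051] z95 [0.045 0.16 ]
top yellow [301 256  28  35 341] [316.1 273.6] xyz med [ 0.294 -0.205  0.04 ] z95 [0.035 0.124]
top red [ 42  65  33  28 208] [57.6 79.1] xyz med [0.816 0.491 0.094] z95 [0.083 0.099]
top red [ 27  67  27  27 163] [38.7 78.6] xyz med [0.822 0.541 0.094] z95 [0.082 0.099]
top red [26 69  7  5 17] [28.8 71.1] xyz med [0.839 0.565 0.094] z95 [0.086 0.101]
top red [ 63  71  20  21 132] [74.  82.2] xyz med [0.811 0.446 0.094] z95 [0.083 0.098]
top red [194 155   8   7  40] [197.2 157.9] xyz med [0.588 0.105 0.16 ] z95 [0.154 0.165]
scene yellow [177  21   7  14  75] [180.6  28.5] xyz med [-0.057 -0.65   0.169] z95 [0.144 0.197]
scene yellow [130  34  51  45 904] [157.7  61.5] xyz med [ 0.069 -0.67   0.072] z95 [0.016 0.161]
scene yellow [153  45  25   5  80] [166.   47.1] xyz med [ 0.06  -0.637  0.158] z95 [0.124 0.172]
scene yellow [ 191  134   57   64 1214] [218.5 169.1] xyz med [ 0.428 -0.203  0.05 ] z95 [0.01  0.154]
scene yellow [185 198  27  38 456] [198.2 218. ] xyz med [ 0.574 -0.164  0.04 ] z95 [0.011 0.12 ]
scene red [127  13  27  21 328] [139.5  24.8] xyz med [ 0.073 -0.747  0.231] z95 [0.219 0.398]
scene red [272 241   6   8  34] [274.3 244.1] xyz med [0.592 0.108 0.16 ] z95 [0.15  0.164]
scene red [293 250   5   4  15] [295.2 251.6] xyz med [0.586 0.168 0.16 ] z95 [0.154 0.174]
```

View pics/topcrop.png

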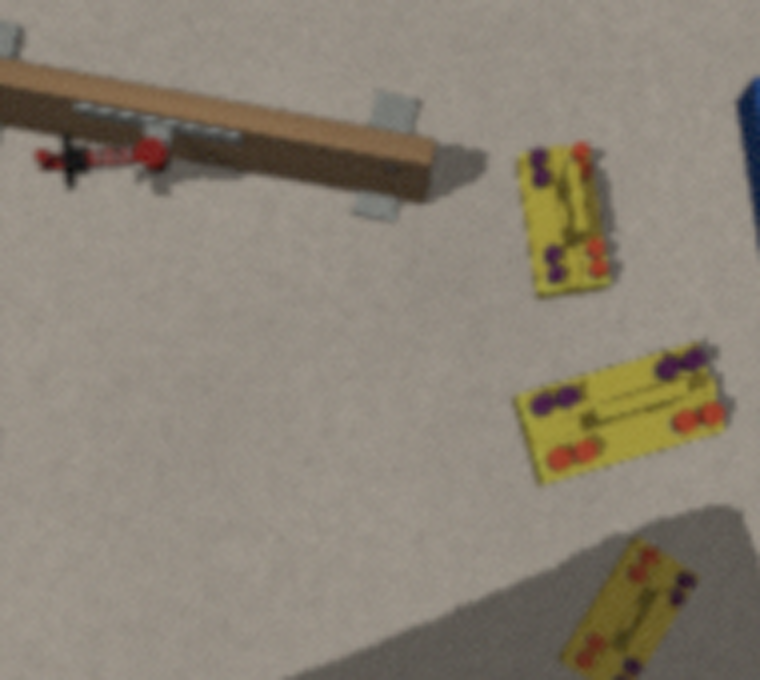

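View pics/scrop.png

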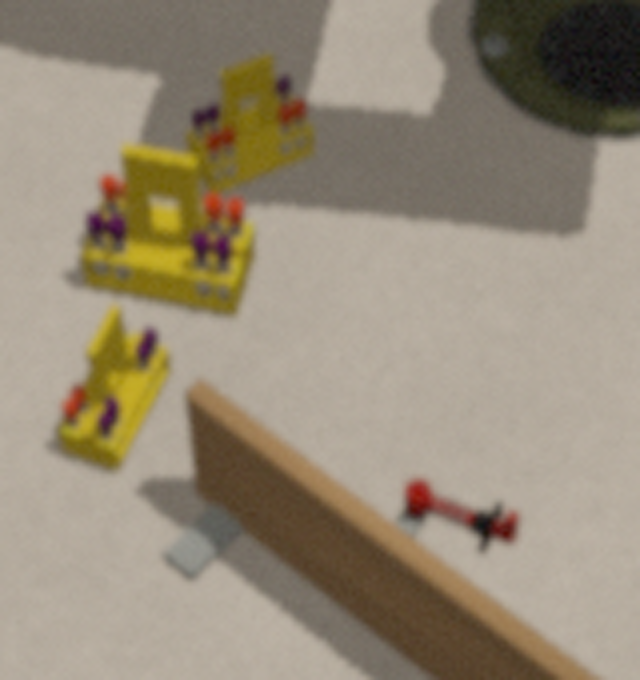

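The crops confirm it: the middle yellow carrier (top-crop centre (620,410)) is the largest, with its tab top at about z 0.158. The red hinge boss is at (150,153) and the tip at (45,158). Next I'll get exact geometry.

Run:
```python
from h import *
t=dict(np.load("top0.npz"));s=dict(np.load("scene0.npz"))
for n,c in(("top",t),("scene",s)):
    P=pts(c); H,S,V=cv2.split(cv2.cvtColor(c["color"],cv2.COLOR_RGB2HSV))
    br=(H>8)&(H<20)&(S>80)
    m=br&(P[:,:,2]>.145)&(P[:,:,2]<.158)&(P[:,:,0]>.4)&(P[:,:,0]<.8)
    k,l,st,ce=cv2.connectedComponentsWithStats(m.astype(np.uint8)); i=1+np.argmax(st[1:,4])
    v,u=np.nonzero(l==i); X=onz(c,np.c_[u,v],.152)[:,:2]
    r=cv2.minAreaRect((X*1000).astype(np.float32)); print(n,"rail top",r, "box",cv2.boxPoints(r).round(1).tolist())
    # tip/red
    m=((H<8)|(H>172))&(S>120)&(V>50)&(P[:,:,2]>.13)&(P[:,:,0]>.5)&(P[:,:,0]<.7)&(P[:,:,1]>0)
    v,u=np.nonzero(m)
    d=np.median(P[m],0); print(n,"red n",m.sum(),"u",u.min(),u.max(),"v",v.min(),v.max())
    for a,b,z in zip(u,v,P[m]):
        if z[2]>.168: print("  hi",a,b,z.round(3),onz(c,[a,b],.177)[0].round(3))
    # carrier
    y=(H>18)&(H<36)&(S>130)&(P[:,:,0]>.35)&(P[:,:,0]<.5)&(P[:,:,1]<-.1)&(P[:,:,1]>-.3)
    m=y&(P[:,:,2]>.15)
    v,u=np.nonzero(m); X=onz(c,np.c_[u,v],.158)[:,:2]; print(n,"tab",cv2.minAreaRect((X*1000).astype(np.float32)),X.mean(0).round(4),len(X))
    m=y&(P[:,:,2]>.03)&(P[:,:,2]<.07); v,u=np.nonzero(m); X=P[m][:,:2]; print(n,"base z",np.median(P[m][:,2]).round(4),cv2.minAreaRect((X*1000).astype(np.float32)))
# triangulate hinge boss
o1,d1=ray(t,[197.2,157.9]);o2,d2=ray(s,[266+6,0]) 
print("hinge top view at .160,.165:",onz(t,[197.2,157.9],.16),onz(t,[197.2,157.9],.165))
```

```text
top rail top ((623.3519287109375, 99.88644409179688), (357.25189208984375, 18.926937103271484), 79.31005859375) box [[580.9000244140625, -73.9000015258789], [599.5, -77.4000015258789], [665.7999877929688, 273.70001220703125], [647.2000122070312, 277.20001220703125]]
top red n 75 u 169 201 v 155 161
  hi 169 158 [0.585 0.173 0.177] [0.585 0.173 0.177]
  hi 170 158 [0.584 0.17  0.181] [0.585 0.171 0.177]
  hi 171 158 [0.585 0.168 0.178] [0.585 0.168 0.177]
  hi 170 159 [0.582 0.171 0.177] [0.582 0.171 0.177]
  hi 171 159 [0.582 0.168 0.177] [0.582 0.168 0.177]
  hi 172 159 [0.582 0.165 0.179] [0.582 0.166 0.177]
  hi 170 160 [0.579 0.17  0.181] [0.58  0.171 0.177]
  hi 171 160 [0.58  0.169 0.174] [0.58  0.168 0.177]
top tab ((430.88214111328125, -205.72975158691406), (10.069902420043945, 58.89813232421875), 16.590513229370117) [ 0.431  -0.2059] 96
top base z 0.0498 ((430.4642333984375, -205.4562530517578), (60.26274871826172, 129.00064086914062), 16.34139633178711)
scene rail top ((625.778076171875, 102.19844055175781), (356.55963134765625, 20.837860107421875), 78.58390045166016) box [
[... 356 characters left out ...]
0.177] [0.587 0.171 0.177]
  hi 298 250 [0.587 0.174 0.18 ] [0.585 0.174 0.177]
  hi 292 251 [0.592 0.16  0.169] [0.596 0.161 0.177]
  hi 296 251 [0.586 0.169 0.168] [0.591 0.17  0.177]
  hi 297 251 [0.587 0.172 0.172] [0.589 0.173 0.177]
  hi 298 251 [0.585 0.174 0.171] [0.588 0.175 0.177]
  hi 297 252 [0.59  0.174 0.173] [0.592 0.174 0.177]
scene tab ((431.4618225097656, -201.07777404785156), (18.525028228759766, 57.9215087890625), 19.649280548095703) [ 0.4306 -0.2   ] 78
scene base z 0.0503 ((429.6207275390625, -202.8233642578125), (65.09874725341797, 127.94210052490234), 16.71103858947754)
hinge top view at .160,.165: [[0.5886391 0.1045502 0.16     ]] [[0.58761722 0.10398405 0.165     ]]
```

```bash
cat >> h.py <<'E'
from scipy.spatial.transform import Rotation as Ro
def delta(o,target,zang=None):
    """shift in tool axes (mm) and roll (deg) from current pose to world target; zang = world angle (deg) of tool z"""
    R=Ro.from_euler("xyz",o["eef_rot"]).as_matrix(); d=R.T@(np.array(target)-np.array(o["ee_pos"]))*1000
    cur=np.degrees(np.arctan2(R[1,2],R[0,2])); r=0 if zang is None else -((zang-cur+90)%180-90)
    return d.round(1),round(r,2),round(cur,2)
E
python3 - <<'E'
from h import *
from station import ctrl
o=ctrl.get_obs(); R=Ro.from_euler("xyz",o["eef_rot"]).as_matrix(); print(R.round(3))
print(delta(o,[.583,.170,.26],5))
t=dict(np.load("top0.npz"))
f=.64
print("sanit base~",onz(t,[[207*f,368*f],[190*f,352*f]],[.1,.18]).round(3),"spout",onz(t,[183*f,388*f],.17).round(3),"rack",onz(t,[[190*f,290*f],[190*f,332*f],[115*f,318*f],[115*f,288*f]],.09).round(3))
E
```

```text
[[-0.     0.925  0.379]
 [ 0.001  0.379 -0.925]
 [-1.     0.    -0.001]]
(array([ -54.5,  604. , -486.1]), np.float64(-72.72), np.float64(-67.72))
sanit base~ [[0.395 0.278 0.1  ]
 [0.416 0.286 0.18 ]] spout [[0.36  0.298 0.17 ]] rack [[0.528 0.312 0.09 ]
 [0.456 0.31  0.09 ]
 [0.481 0.436 0.09 ]
 [0.532 0.438 0.09 ]]
```

Emit:
servo_tool(
  motion=[-20,0,0,0,-54,40,-32,-5,-54,80,-64,-10,-54,120,-97,-15,-54,161,-130,-20,-54,201,-162,-25,-54,241,-194,-30,-54,282,-227,-35,-54,322,-259,-40,-54,362,-292,-45,-54,403,-324,-50,-54,443,-356,-55,-54,483,-389,-60,-54,523,-421,-65,-54,564,-454,-70,-54,590,-475,-72.7,-54,604,-486,-72.7,-54,604,-486,-72.7,-54,604,-486,-72.7],
  gripper=0.34,
)

```text
time_s: 2.48
ee_pos: [0.5829, 0.1691, 0.2593]
eef_rot: [-2.704, 1.57, -2.618]
force: [-0.3, 0.6, -0.3]
grip_width: 0.032
```

Run:
```python
from h import *
from station import ctrl
o=ctrl.get_obs(); print(o["time_s"],o["ee_pos"],o["qpos"],o["force"],o["grip_width"],delta(o,[.5827,.1725,.163],5))
for n in("scene","top"):
    c=ctrl.camera(n); np.savez(f"{n}1.npz",**c)
    u,v=proj(c,[.583,.17,.177])[0].astype(int); print(u,v); crop(c,u-50,v-45,u+50,v+45,5,f"pics/{n}1.png")
```

```text
2.475 [0.58291165 0.16909825 0.2593272 ] [ 2.22057838e-01  3.97450652e-01  1.26655160e+00 -1.21267268e-04
  1.47797798e+00  1.35625710e-01] [-0.27830393  0.57389544 -0.28620175] 0.031997181442947505 (array([96.3,  3.4,  0.1]), np.float64(-0.05), np.float64(4.95))
297 248
170 158
```

Emit:
servo_tool(
  motion=[30,3,0,0,60,3,0,0,80,3,0,0,90,3,0,0,96,3,0,0,96,3,0,0,96,3,0,0],
)

```text
time_s: 3.45
ee_pos: [0.5832, 0.1728, 0.1642]
eef_rot: [0.145, 1.57, 0.232]
force: [-0.7, -0.7, 0.1]
grip_width: 0.0322
```

Run:
```python
from h import *
from station import ctrl
o=ctrl.get_obs(); print(o["time_s"],o["ee_pos"],o["force"],o["grip_width"])
ims=[]
for n in("scene","top"):
    c=ctrl.camera(n); np.savez(f"{n}1.npz",**c)
    u,v=proj(c,[.583,.17,.177])[0].astype(int); ims.append(cv2.resize(c["color"][v-45:v+45,u-40:u+40,::-1],(400,450),interpolation=cv2.INTER_CUBIC))
cv2.imwrite("pics/both1.png",np.hstack(ims))
```

```text
3.45 [0.58317144 0.17275749 0.16419759] [-0.66612445 -0.65376616  0.09344944] 0.03218014456266592
```

View pics/both1.png

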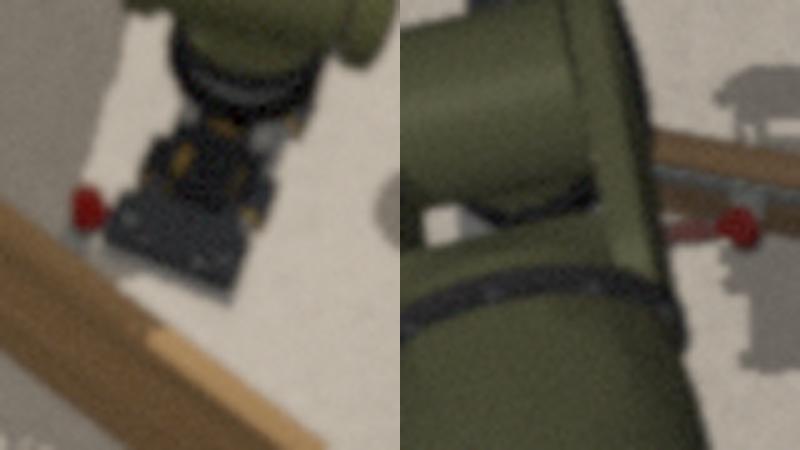

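```bash
cat >> h.py <<'E'
C=np.array([.5885,.1055])
def hookrows(o,phis,r=.070,lead=.011,z=None):
    out=[]
    R=Ro.from_euler("xyz",o["eef_rot"]).as_matrix()
    for p in phis:
        a=np.radians(p); e=np.array([np.cos(a),np.sin(a)]); t=np.array([-e[1],e[0]])
        q=C+r*e+lead*t; d,ro,cur=delta(o,[q[0],q[1],z or o["ee_pos"][2]],p-90); out+=[round(float(d[0])),round(float(d[1]),1),round(float(d[2]),1),round(float(ro),1)]
    return out
E
python3 - <<'E'
from h import *
from station import ctrl
o=ctrl.get_obs()
print(hookrows(o,[95,95,99,103,107,111,115,119,123,127,131,135,139,143,147,151,154,154,154],z=.163))
E
```

```text
[1, 2.5, -11.5, -0.0, 1, 2.5, -11.5, -0.0, 1, 1.6, -16.4, -4.0, 1, 0.3, -21.2, -8.0, 1, -1.3, -25.8, -12.0, 1, -3.3, -30.4, -16.0, 1, -5.5, -34.8, -20.0, 1, -8.0, -39.0, -24.0, 1, -10.9, -43.1, -28.0, 1, -14.0, -46.9, -32.0, 1, -17.4, -50.6, -36.0, 1, -21.0, -53.9, -40.0, 1, -24.8, -57.1, -44.0, 1, -28.9, -59.9, -48.0, 1, -33.1, -62.4, -52.0, 1, -37.5, -64.7, -56.0, 1, -40.9, -66.2, -59.0, 1, -40.9, -66.2, -59.0, 1, -40.9, -66.2, -59.0]
```

Emit:
servo_tool(
  motion=[1,1,-5,0,1,2.5,-9,0,1,2.5,-11.5,0,1,1.6,-16.4,-4,1,0.3,-21.2,-8,1,-1.3,-25.8,-12,1,-3.3,-30.4,-16,1,-5.5,-34.8,-20,1,-8,-39,-24,1,-10.9,-43.1,-28,1,-14,-46.9,-32,1,-17.4,-50.6,-36,1,-21,-53.9,-40,1,-24.8,-57.1,-44,1,-28.9,-59.9,-48,1,-33.1,-62.4,-52,1,-37.5,-64.7,-56,1,-40.9,-66.2,-59,1,-40.9,-66.2,-59],
)

```text
time_s: 5.92
ee_pos: [0.5206, 0.1263, 0.1627]
eef_rot: [-0.704, 1.57, 0.412]
force: [1.5, 1.5, -0.7]
grip_width: 0.032
```

Run:
```python
from h import *
from station import ctrl
o=ctrl.get_obs()
print(o["ee_pos"],o["force"],delta(o,[0,0,0]))
print(hookrows(o,range(154,166),z=.163))
```

```text
[0.52062181 0.12628227 0.16265614] [ 1.52377907  1.53944575 -0.73643772] (array([ 162.2,  412.3, -342.2]), 0, np.float64(63.95))
[0, -0.1, 0.1, -0.1, 0, -0.3, -1.1, -1.1, 0, -0.5, -2.4, -2.0, 0, -0.8, -3.6, -3.0, 0, -1.1, -4.8, -4.0, 0, -1.3, -6.0, -5.0, 0, -1.7, -7.2, -6.0, 0, -2.0, -8.4, -7.0, 0, -2.3, -9.6, -8.1, 0, -2.7, -10.7, -9.1, 0, -3.1, -11.9, -10.1, 0, -3.5, -13.1, -11.1]
```

Emit:
servo_tool(
  motion=[0,-0.3,-1.1,-1,0,-0.5,-2.4,-2,0,-0.8,-3.6,-3,0,-1.1,-4.8,-4,0,-1.1,-4.8,-4],
)

```text
time_s: 6.55
ee_pos: [0.5193, 0.1214, 0.1625]
eef_rot: [1.319, 1.571, 2.506]
force: [1.0, 2.8, 1.2]
grip_width: 0.0322
```

Emit:
servo_tool(
  motion=[0,-0.2,-1.2,-1,0,-0.5,-2.4,-2,0,-0.5,-2.4,-2],
)

```text
time_s: 6.92
ee_pos: [0.5189, 0.119, 0.1625]
eef_rot: [1.524, 1.571, 2.745]
force: [0.5, 3.4, 1.7]
grip_width: 0.0322
```

Emit:
servo_tool(
  motion=[0,-0.2,-1.2,-1,0,-0.4,-2.4,-2,0,-0.4,-2.4,-2],
)

```text
time_s: 7.3
ee_pos: [0.5185, 0.1166, 0.1625]
eef_rot: [1.876, 1.571, 3.132]
force: [0.8, 3.2, 1.5]
grip_width: 0.0321
```

Emit:
servo_tool(
  motion=[0,-0.2,-1.2,-1,0,-0.4,-2.4,-2,0,-0.4,-2.4,-2],
)

```text
time_s: 7.68
ee_pos: [0.5181, 0.1141, 0.1624]
eef_rot: [2.282, 1.571, -2.71]
force: [-0.1, 2.9, 2.0]
grip_width: 0.032
```

Emit:
servo_tool(
  motion=[0,-0.2,-1.2,-1,0,-0.4,-2.4,-2,0,-0.4,-2.4,-2],
)

```text
time_s: 8.05
ee_pos: [0.5179, 0.1117, 0.1624]
eef_rot: [2.821, 1.571, -2.136]
force: [0.9, 3.4, 1.4]
grip_width: 0.032
```

Emit:
servo_tool(
  motion=[0,-0.2,-1.2,-1,0,-0.4,-2.4,-2,0,-0.4,-2.4,-2],
)

```text
time_s: 8.43
ee_pos: [0.5177, 0.1093, 0.1624]
eef_rot: [2.949, 1.571, -1.973]
force: [0.6, 3.2, 2.1]
grip_width: 0.0318
```

Emit:
servo_tool(
  motion=[0,-0.2,-1.2,-1,0,-0.4,-2.4,-2,0,-0.4,-2.4,-2],
)

```text
time_s: 8.8
ee_pos: [0.5176, 0.1069, 0.1625]
eef_rot: [-1.647, 1.571, -0.251]
force: [2.2, 2.1, 1.9]
grip_width: 0.0319
```

Emit:
servo_tool(
  motion=[0,-0.2,-1.2,-1,0,-0.4,-2.4,-2,0,-0.4,-2.4,-2],
)

```text
time_s: 9.18
ee_pos: [0.5176, 0.1044, 0.1625]
eef_rot: [-2.934, 1.571, -1.503]
force: [0.9, 2.9, 1.7]
grip_width: 0.032
```

Emit:
servo_tool(
  motion=[0,-0.2,-1.2,-1,0,-0.4,-2.4,-2,0,-0.4,-2.4,-2],
)

```text
time_s: 9.55
ee_pos: [0.5176, 0.102, 0.1624]
eef_rot: [2.949, 1.571, -1.869]
force: [1.6, 1.6, 1.6]
grip_width: 0.0318
```

Emit:
servo_tool(
  motion=[0,-0.2,-1.2,-1,0,-0.4,-2.4,-2,0,-0.4,-2.4,-2],
)

```text
time_s: 9.93
ee_pos: [0.5179, 0.1002, 0.1625]
eef_rot: [-0.334, 1.57, 1.167]
force: [3.8, 8.6, 0.4]
grip_width: 0.0317
```

Emit:
servo_tool(
  motion=[0,0,-0.4,0,0,0,-0.6,0,0,0,-0.6,0,0,0,-0.6,0],
)

```text
time_s: 10.42
ee_pos: [0.5179, 0.0999, 0.1625]
eef_rot: [-0.3, 1.569, 1.201]
force: [1.9, 8.3, 0.1]
grip_width: 0.0322
```

Emit:
servo_tool(
  motion=[0,0,-0.4,0,0,0,-0.8,0,0,0,-0.8,0,0,0,-0.8,0],
)

```text
time_s: 10.92
ee_pos: [0.5178, 0.0993, 0.1625]
eef_rot: [-0.196, 1.569, 1.306]
force: [3.6, 11.9, 0.4]
grip_width: 0.0321
```

Emit:
servo_tool(
  motion=[0,0,5,0,0,0,10,0,0,0,10,0,-20,0,10,0,-60,0,10,0,-120,0,10,0,-120,0,10,0],
  gripper=0.34,
)

```text
time_s: 11.8
ee_pos: [0.5195, 0.1081, 0.2867]
eef_rot: [-1.406, 1.564, 0.095]
force: [0.3, -0.0, -0.7]
grip_width: 0.0319
```

Run:
```python
from h import *
from station import ctrl
o=ctrl.get_obs()
# carrier grip: tool z along carrier y (16.5+90)
print(o["ee_pos"],o["force"],delta(o,[.431,-.204,.27],106.5),delta(o,[.431,-.204,.27],-73.5), o["qpos"])
```

```text
[0.51948786 0.10814456 0.28670508] [ 0.31091085 -0.04603733 -0.70401419] (array([  15.9,   66.5, -317.6]), np.float64(-20.53), np.float64(85.97)) (array([  15.9,   66.5, -317.6]), np.float64(-20.53), np.float64(85.97)) [ 1.36367572e-01  2.02070585e-01  1.45528944e+00 -3.01929238e-04
  1.47705581e+00 -1.36412056e+00]
```

Emit:
servo_tool(
  motion=[0,6,-30,-2,0,15,-75,-5,5,25,-120,-8,10,35,-165,-11,12,44,-210,-14,14,53,-255,-17,16,62,-295,-20,16,66.5,-317.6,-20.5,16,66.5,-317.6,-20.5,16,66.5,-317.6,-20.5],
  gripper=1.0,
)

```text
time_s: 13.05
ee_pos: [0.4297, -0.2034, 0.266]
eef_rot: [0.686, 1.57, 2.544]
force: [0.2, -0.3, -0.2]
grip_width: 0.094
```

Run:
```python
from h import *
from station import ctrl
o=ctrl.get_obs()
print(o["ee_pos"],o["grip_width"],delta(o,[.431,-.204,.117],106.5))
for n in("scene","top"):
    c=ctrl.camera(n); np.savez(f"{n}2.npz",**c)
    cv2.imwrite(f"pics/{n}2.png",cv2.resize(c["color"][90:330,140:400,::-1],None,fx=2.5,fy=2.5,interpolation=cv2.INTER_CUBIC))
```

```text
[ 0.42971651 -0.20335567  0.26599309] 0.09399373949908209 (array([149. ,  -1.1,  -1.1]), np.float64(-0.03), np.float64(106.47))
```

View pics/scene2.png

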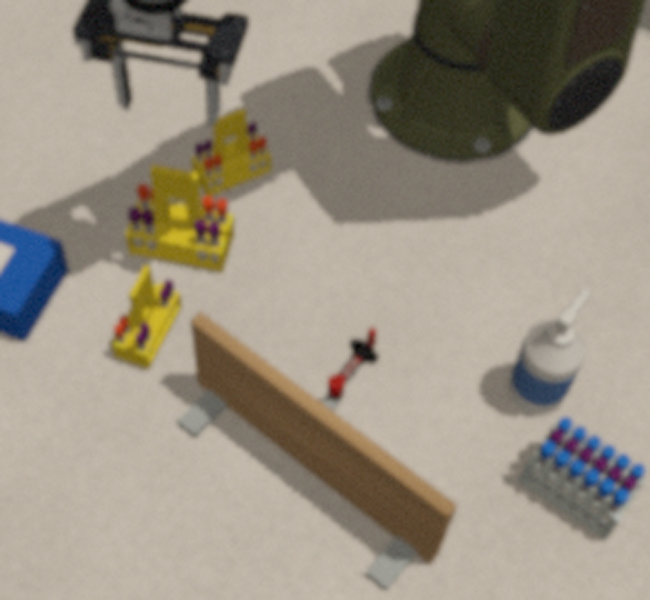

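View pics/top2.png

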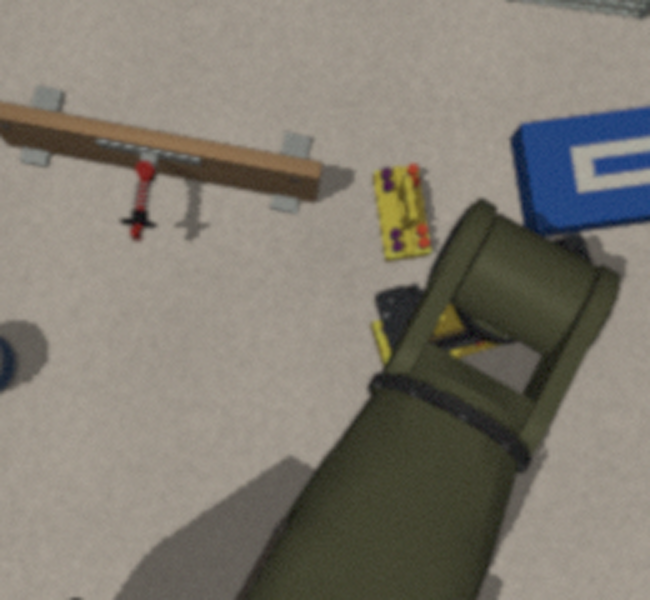

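The hook now stands out from the rail: scene crop tip (372,335), disc (363,350); top crop tip (136,235), hinge (146,172). The gripper hangs over the carrier. I'll measure the tip and hinge, then grasp.

Run:
```python
from h import *
for n in("top","scene"):
    c=dict(np.load(f"{n}2.npz"));P=pts(c); H,S,V=cv2.split(cv2.cvtColor(c["color"],cv2.COLOR_RGB2HSV))
    m=((H<8)|(H>172))&(S>110)&(V>50)&(P[:,:,2]>.12)&(P[:,:,0]>.48)&(P[:,:,0]<.62)&(P[:,:,1]>.04)&(P[:,:,1]<.18)
    v,u=np.nonzero(m)
    T=m&(P[:,:,2]>.168)
    vv,uu=np.nonzero(T); print(n,"tip px",np.c_[uu,vv].tolist()); print(P[T].round(3).tolist()); print(" at .177:",onz(c,np.c_[uu,vv],.177).mean(0).round(4))
    B=m&(P[:,:,0]>.57); vv,uu=np.nonzero(B); print(" boss z",np.percentile(P[B][:,2],[10,50,90]).round(3)," at .163:",onz(c,np.c_[uu,vv],.163).mean(0).round(4),len(uu))
    D=(V<50)&(P[:,:,2]>.135)&(P[:,:,2]<.175)&(P[:,:,0]>.51)&(P[:,:,0]<.58)&(P[:,:,1]>.06)&(P[:,:,1]<.16)
    print(" disc",P[D].mean(0).round(4),D.sum())
```

```text
top tip px [[195, 159], [193, 181], [194, 181], [192, 182], [193, 182], [194, 182], [195, 182], [193, 183], [194, 183], [195, 183], [193, 184], [194, 184]]
[[0.584, 0.109, 0.17], [0.527, 0.113, 0.176], [0.526, 0.11, 0.181], [0.524, 0.115, 0.175], [0.524, 0.112, 0.18], [0.524, 0.11, 0.177], [0.524, 0.108, 0.175], [0.521, 0.112, 0.178], [0.521, 0.109, 0.183], [0.522, 0.108, 0.174], [0.519, 0.113, 0.175], [0.519, 0.11, 0.174]]
 at .177: [0.5278 0.1107 0.177 ]
 boss z [0.156 0.16  0.165]  at .163: [0.5871 0.1029 0.163 ] 47
 disc [0.5382 0.1086 0.1658] 25
scene tip px [[288, 222], [289, 222], [288, 223], [289, 223], [288, 224], [289, 224], [288, 225], [287, 228]]
[[0.521, 0.112, 0.176], [0.522, 0.115, 0.18], [0.524, 0.113, 0.177], [0.523, 0.115, 0.176], [0.525, 0.114, 0.174], [0.524, 0.116, 0.174], [0.525, 0.114, 0.168], [0.537, 0.117, 0.171]]
 at .177: [0.5267 0.115  0.177 ]
 boss z [0.148 0.16  0.164]  at .163: [0.5929 0.1075 0.163 ] 44
 disc [0.5389 0.1126 0.1594] 32
```

Emit:
servo_tool(
  motion=[40,-1,-1,0,80,-1,-1,0,115,-1,-1,0,140,-1,-1,0,149,-1,-1,0,149,-1,-1,0],
)

```text
time_s: 13.9
ee_pos: [0.4312, -0.2043, 0.1177]
eef_rot: [0.697, 1.571, 2.556]
force: [0.4, -0.0, -0.3]
grip_width: 0.0939
```

Emit:
servo_tool(
  motion=[0,0,0,0,0,0,0,0,0,0,0,0,0,0,0,0,0,0,0,0,0,0,0,0],
  gripper=0.4,
  force=35,
)

```text
time_s: 14.65
ee_pos: [0.4311, -0.2047, 0.1176]
eef_rot: [-2.387, 1.57, -0.528]
force: [-0.4, -0.5, 2.1]
grip_width: 0.0597
```

Emit:
servo_tool(
  motion=[-15,0,0,0,-40,0,0,0,-70,0,0,0,-97,0,0,0,-97,0,0,0,-97,0,0,0],
)

```text
time_s: 15.4
ee_pos: [0.4306, -0.2043, 0.2135]
eef_rot: [0.739, 1.569, 2.597]
force: [-0.9, -0.2, -2.9]
grip_width: 0.0596
```

Run:
```python
from h import *
from station import ctrl
o=ctrl.get_obs()
print(o["ee_pos"],o["grip_width"],o["force"],o["moment"],delta(o,[.4635,.119,.215],83.8))
```

```text
[ 0.43057904 -0.20430517  0.21346791] 0.05956665426349809 [-0.93352394 -0.19731717 -2.88743908] [ 0.11616094 -0.09198394  0.0143282 ] (array([  -1.3, -123.3,  300.7]), np.float64(22.68), np.float64(106.48))
```

Emit:
servo_tool(
  motion=[-1,-6,15,2,-1,-18,45,5,-1,-34,85,8,-1,-50,122,11,-1,-66,160,14,-1,-82,200,17,-1,-98,240,20,-1,-110,270,22,-1,-119,290,22.7,-1,-123,300.7,22.7,-1,-123,300.7,22.7,-1,-123,300.7,22.7],
)

```text
time_s: 16.9
ee_pos: [0.4635, 0.118, 0.2152]
eef_rot: [2.108, 1.57, -2.713]
force: [-0.1, -0.8, -2.9]
grip_width: 0.06
```

```bash
cat > m.py <<'E'
from h import *
from station import ctrl
import sys
k=sys.argv[1]
o=ctrl.get_obs()
print(o["ee_pos"],o["grip_width"],np.round(o["force"],2),delta(o,o["ee_pos"],83.8))
ims=[]
for n in("scene","top"):
    c=ctrl.camera(n); np.savez(f"{n}{k}.npz",**c)
    u,v=proj(c,[.50,.115,.16])[0].astype(int); ims.append(cv2.resize(c["color"][v-50:v+50,u-40:u+40,::-1],(400,500),interpolation=cv2.INTER_CUBIC))
    P=pts(c);H,S,V=cv2.split(cv2.cvtColor(c["color"],cv2.COLOR_RGB2HSV))
    y=(H>18)&(H<36)&(S>110)&(V>60)&(P[:,:,0]>.4)&(P[:,:,0]<.62)&(P[:,:,1]>.0)&(P[:,:,1]<.24)
    zt=o["ee_pos"][2]+.041
    for lab,lo,hi in(("tab top",zt-.008,zt+.01),("plate",zt-.05,zt+.01),("base",zt-.13,zt-.09)):
        m=y&(P[:,:,2]>lo)&(P[:,:,2]<hi); q=P[m]
        if len(q)>8: print(n,lab,len(q),q.mean(0).round(4),[np.round(x,1) for x in cv2.minAreaRect((q[:,:2]*1000).astype(np.float32))],q[:,2].min().round(3),q[:,2].max().round(3))
cv2.imwrite(f"pics/both{k}.png",np.hstack(ims))
E
python3 m.py 3
```

```text
[0.463526   0.11800591 0.21517791] 0.0599531816794996 [-0.09 -0.81 -2.94] (array([0., 0., 0.]), np.float64(-0.04), np.float64(83.76))
scene tab top 81 [0.4643 0.1168 0.2557] [array([463.1, 116.1]), array([57.3,  9.8]), np.float64(81.8)] 0.249 0.263
scene plate 253 [0.4652 0.1166 0.2366] [array([463.4, 117.6]), array([62.9, 11.5]), np.float64(83.2)] 0.206 0.263
scene base 558 [0.4712 0.1255 0.1485] [array([463.2, 119.4]), array([128.4,  63.9]), np.float64(85.1)] 0.126 0.165
top base 163 [0.439  0.1253 0.1471] [array([440.2, 117.5]), array([126.8,  17.2]), np.float64(83.5)] 0.14 0.155
```

View pics/both3.png

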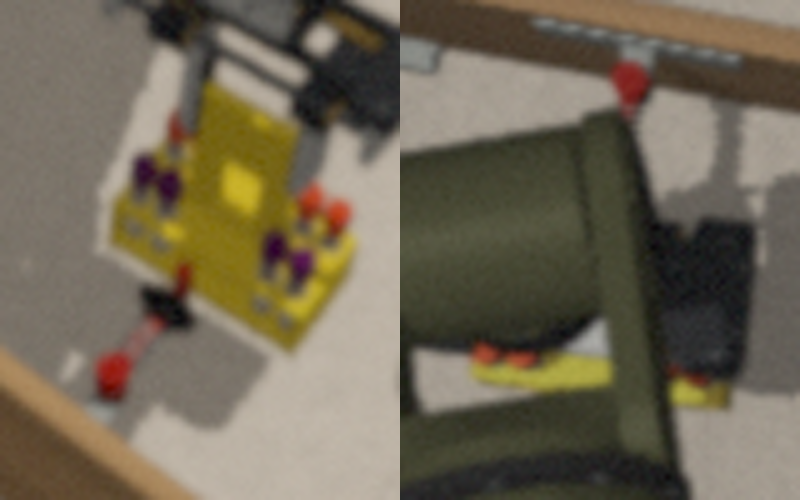

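Run:
```python
from h import *
from station import ctrl
o=ctrl.get_obs(); s=np.array([.5335,.1115]); e=np.array([-.994,.108])
for r in (127,100,66,62,57,54.5):
    q=s+(r-57)/1000*e; print(r,delta(o,[q[0],q[1],.1931],83.8))
```

```text
127 (array([22.3, -0.2,  1.1]), np.float64(-0.07), np.float64(83.73))
100 (array([ 22.3, -27.2,   1.1]), np.float64(-0.07), np.float64(83.73))
66 (array([ 22.3, -61.2,   1.2]), np.float64(-0.07), np.float64(83.73))
62 (array([ 22.3, -65.2,   1.2]), np.float64(-0.07), np.float64(83.73))
57 (array([ 22.3, -70.2,   1.2]), np.float64(-0.07), np.float64(83.73))
54.5 (array([ 22.3, -72.7,   1.2]), np.float64(-0.07), np.float64(83.73))
```

Emit:
servo_tool(
  motion=[10,0,1,0,20,0,1,0,22,-4,1,0,22,-12,1,0,22,-20,1,0,22,-28,1,0,22,-35,1,0,22,-41,1,0,22,-47,1,0,22,-53,1,0,22,-58,1,0,22,-60,1,0,22,-60,1,0,22,-60,1,0],
)

```text
time_s: 18.75
ee_pos: [0.5233, 0.1132, 0.1935]
eef_rot: [1.93, 1.571, -2.891]
force: [-0.0, -0.6, -2.4]
grip_width: 0.0596
```

```bash
python3 m.py 4
```

```text
[0.52328896 0.11317975 0.19347496] 0.05961584575226441 [-0.05 -0.62 -2.44] (array([0., 0., 0.]), np.float64(-0.02), np.float64(83.78))
scene tab top 84 [0.5238 0.1113 0.2337] [array([523.9, 111.8]), array([59.2,  8. ]), np.float64(84.4)] 0.227 0.243
scene plate 244 [0.525  0.1118 0.2155] [array([524.4, 114.8]), array([65.3,  9.6]), np.float64(80.8)] 0.185 0.243
scene base 438 [0.5326 0.1236 0.1263] [array([523.1, 113.8]), array([129.9,  63. ]), np.float64(83.2)] 0.105 0.144
top base 73 [0.502  0.0808 0.1249] [array([523.6,  77.1]), array([ 93.4, 156.4]), np.float64(30.4)] 0.111 0.135
```

View pics/both4.png

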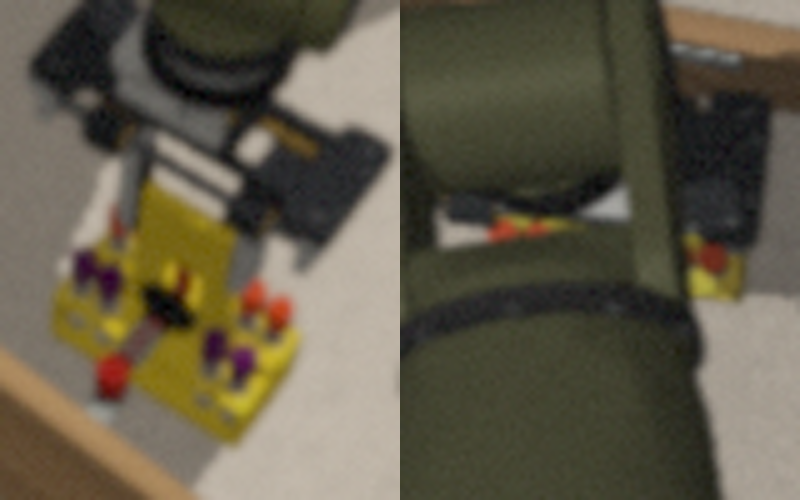

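The scene view shows the tip pin at (183,280) entering the window and the disc at (165,303) just in front of the plate, with no contact force. I'll keep moving inward slowly.

Emit:
servo_tool(
  motion=[0,-1,0,0,0,-2,0,0,0,-3,0,0,0,-4,0,0,0,-5,0,0,0,-6,0,0,0,-6,0,0],
)

```text
time_s: 19.73
ee_pos: [0.5294, 0.1125, 0.1934]
eef_rot: [1.915, 1.571, -2.906]
force: [0.0, 0.1, -3.2]
grip_width: 0.0595
```

Emit:
servo_tool(
  motion=[0,-1,0,0,0,-2,0,0,0,-2,0,0],
)

```text
time_s: 20.1
ee_pos: [0.5313, 0.1123, 0.1934]
eef_rot: [1.842, 1.571, -2.979]
force: [-1.2, -0.7, -2.1]
grip_width: 0.0594
```

Emit:
servo_tool(
  motion=[0,-1,0,0,0,-2,0,0,0,-2,0,0],
)

```text
time_s: 20.48
ee_pos: [0.5334, 0.112, 0.1934]
eef_rot: [1.95, 1.571, -2.871]
force: [-2.0, -0.0, -3.1]
grip_width: 0.0597
```

Emit:
servo_tool(
  motion=[0,-1,0,0,0,-2,0,0,0,-2,0,0],
)

```text
time_s: 20.85
ee_pos: [0.5353, 0.1118, 0.1934]
eef_rot: [2.033, 1.571, -2.788]
force: [-1.4, -1.3, -1.9]
grip_width: 0.0596
```

Emit:
servo_tool(
  motion=[0,-1,0,0,0,-1,0,0,2,-1,0,0,5,-1,0,0,8,-1,0,0,11,-1,0,0,14,-1,0,0,17,-1,0,0,17,-1,0,0],
)

```text
time_s: 21.98
ee_pos: [0.5362, 0.1117, 0.1761]
eef_rot: [1.713, 1.57, -3.108]
force: [-1.3, -0.1, -3.4]
grip_width: 0.06
```

```bash
python3 m.py 5
```

```text
[0.53616967 0.11174112 0.17610564] 0.06003957854499802 [-1.29 -0.13 -3.39] (array([0., 0., 0.]), np.float64(-0.02), np.float64(83.78))
scene tab top 80 [0.5366 0.1084 0.2162] [array([536.4, 111. ]), array([60.2,  9.7]), np.float64(83.2)] 0.21 0.222
scene plate 240 [0.5377 0.1096 0.1973] [array([537.2, 110.3]), array([61.3, 10.6]), np.float64(84.5)] 0.167 0.222
scene base 432 [0.546  0.1229 0.1091] [array([536.2, 111.8]), array([130.6,  62.2]), np.float64(84.1)] 0.087 0.127
top base 65 [0.512  0.0727 0.1073] [array([527.2, 106.5]), array([128.1,  25.9]), np.float64(69.5)] 0.092 0.118
```

View pics/both5.png

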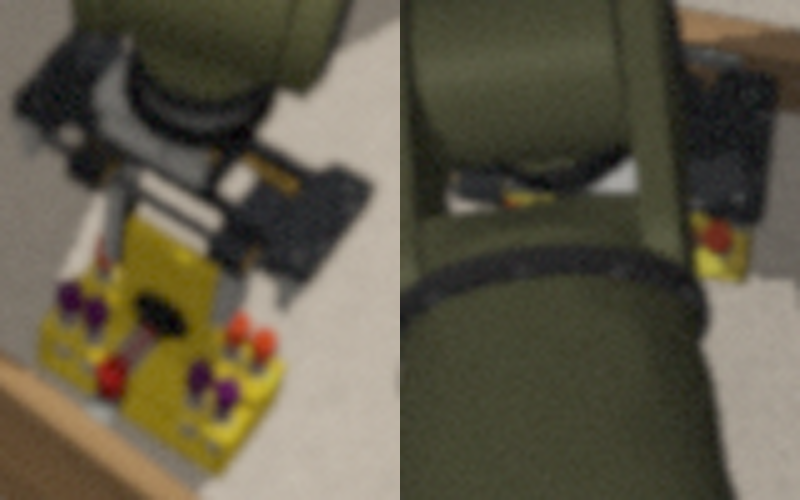

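The plate is now below the pin top and behind it, with no vertical resistance. I'll lower it to the seat.

Emit:
servo_tool(
  motion=[2,0,0,0,4,0,0,0,6,0,0,0,8,0,0,0,8,0,0,0,8,0,0,0],
)

```text
time_s: 22.82
ee_pos: [0.5362, 0.1117, 0.1682]
eef_rot: [1.727, 1.57, -3.094]
force: [-1.7, 0.4, -3.7]
grip_width: 0.0597
```

Emit:
servo_tool(
  motion=[0.5,0,0,0,1,0,0,0,1,0,0,0],
)

```text
time_s: 23.2
ee_pos: [0.5364, 0.1118, 0.1675]
eef_rot: [-1.109, 1.571, 0.353]
force: [-1.5, 0.8, -2.0]
grip_width: 0.0599
```

Emit:
servo_tool(
  motion=[0.5,0,0,0,1,0,0,0,1,0,0,0],
)

```text
time_s: 23.58
ee_pos: [0.5363, 0.1117, 0.1665]
eef_rot: [-1.32, 1.571, 0.142]
force: [-1.4, 0.3, -2.4]
grip_width: 0.0598
```

Emit:
servo_tool(
  motion=[0,1,0,0,0,1.5,0,0,0.5,1.5,0,0,1,1.5,0,0,1,1.5,0,0],
)

```text
time_s: 24.2
ee_pos: [0.5349, 0.112, 0.1661]
eef_rot: [-1.158, 1.57, 0.304]
force: [-4.4, 0.1, 6.5]
grip_width: 0.0601
```

Emit:
servo_tool(
  motion=[0.5,0,0,0,0.5,0,0,0,0.5,0,0,0],
)

```text
time_s: 24.58
ee_pos: [0.5349, 0.112, 0.1659]
eef_rot: [-1.154, 1.57, 0.308]
force: [-7.1, 0.2, 8.8]
grip_width: 0.0594
```

The seat is felt: vertical force went from −3 to +9 N, with the eye at z ≈ 0.1545. I'll relax slightly, then let go.

Emit:
servo_tool(
  motion=[-0.4,0,0,0,-0.4,0,0,0],
)

```text
time_s: 24.82
ee_pos: [0.5349, 0.112, 0.166]
eef_rot: [-1.097, 1.57, 0.365]
force: [-5.0, 0.6, 6.5]
grip_width: 0.0597
```

Emit:
servo_tool(
  motion=[0,0,0,0,0,0,0,0,0,0,0,0,0,0,0,0,0,0,0,0,0,0,0,0],
  gripper=0.85,
)

```text
time_s: 25.58
ee_pos: [0.5348, 0.1119, 0.1654]
eef_rot: [-2.638, 1.571, -1.176]
force: [0.5, -0.3, 0.7]
grip_width: 0.0795
```

```bash
python3 m.py 6
```

```text
[0.53482297 0.11191886 0.16535563] 0.07949070757443528 [ 0.46 -0.33  0.69] (array([0., 0., 0.]), np.float64(-0.02), np.float64(83.78))
scene tab top 82 [0.5344 0.1121 0.2066] [array([532.8, 113.4]), array([57.1,  9.6]), np.float64(82.1)] 0.199 0.213
scene plate 237 [0.5362 0.1127 0.1882] [array([546.2, 102.1]), array([48.9, 69.8]), np.float64(45.6)] 0.157 0.213
scene base 435 [0.5437 0.1248 0.0994] [array([534.3, 112.7]), array([130.1,  64.2]), np.float64(82.9)] 0.077 0.116
top base 54 [0.5082 0.0694 0.0976] [array([529.3,  82.9]), array([ 90.4, 156.6]), np.float64(25.2)] 0.086 0.111
```

View pics/both6.png

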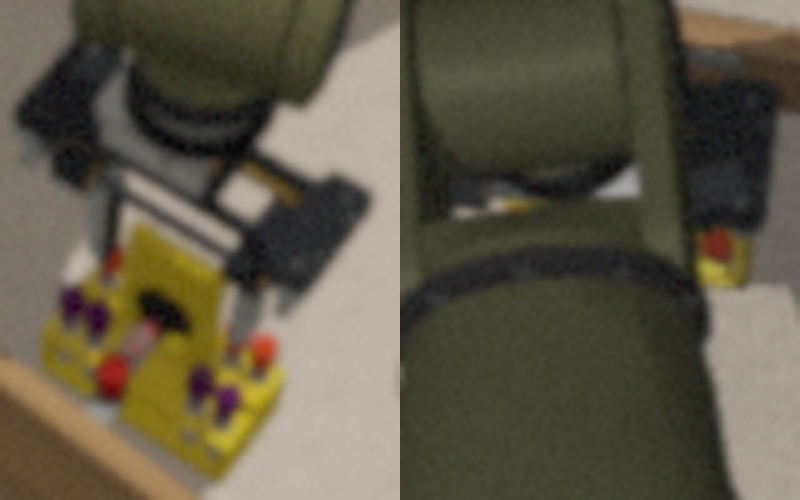

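Emit:
servo_tool(
  motion=[0,0,0,0,-10,0,0,0,-30,0,0,0,-60,0,0,0,-100,0,0,0,-150,0,0,0,-150,60,0,0,-150,120,0,0,-150,180,0,0,-150,180,0,0],
  gripper=1.0,
)

```text
time_s: 26.92
ee_pos: [0.3536, 0.1317, 0.317]
eef_rot: [-1.183, 1.567, 0.281]
force: [0.7, -0.2, 0.4]
grip_width: 0.0938
```

```bash
python3 m.py 7
python3 - <<'E'
from h import *
for n in("top","scene"):
    c=dict(np.load(f"{n}7.npz"));P=pts(c); H,S,V=cv2.split(cv2.cvtColor(c["color"],cv2.COLOR_RGB2HSV))
    m=((H<8)|(H>172))&(S>110)&(V>50)&(P[:,:,2]>.12)&(P[:,:,0]>.48)&(P[:,:,0]<.62)&(P[:,:,1]>.04)&(P[:,:,1]<.18)
    T=m&(P[:,:,2]>.168)&(P[:,:,0]<.55); vv,uu=np.nonzero(T)
    if len(uu): print(n,"tip",len(uu),onz(c,np.c_[uu,vv],.177).mean(0).round(4))
    B=m&(P[:,:,0]>.57); vv,uu=np.nonzero(B); print(" boss",onz(c,np.c_[uu,vv],.163).mean(0).round(4),len(uu))
E
```

```text
[0.35362328 0.13169273 0.31703389] 0.0938339795989431 [ 0.72 -0.16  0.35] (array([0., 0., 0.]), np.float64(0.07), np.float64(83.87))
top tip 7 [0.5229 0.1118 0.177 ]
 boss [0.5864 0.103  0.163 ] 48
 boss [0.5932 0.1067 0.163 ] 42
```

View pics/both7.png

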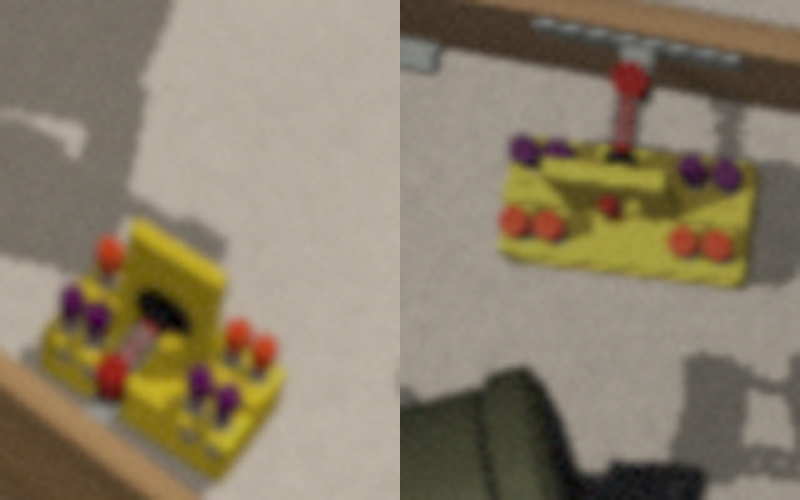

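The carrier hangs on the arm: tip pin at (608,205) outside the plate, disc at (620,155) inside it. Last numeric check of height, tilt and yaw.

Run:
```python
from h import *
for n in("top","scene"):
    c=dict(np.load(f"{n}7.npz"));P=pts(c); H,S,V=cv2.split(cv2.cvtColor(c["color"],cv2.COLOR_RGB2HSV))
    y=(H>18)&(H<36)&(S>110)&(V>60)&(P[:,:,0]>.45)&(P[:,:,0]<.6)&(P[:,:,1]>.0)&(P[:,:,1]<.24)
    m=y&(P[:,:,2]>.198); v,u=np.nonzero(m); q=P[m]
    X=onz(c,np.c_[u,v],.207)[:,:2]
    print(n,"tab",len(q),q.mean(0).round(4),"z90",np.percentile(q[:,2],[50,90]).round(4),cv2.minAreaRect((X*1000).astype(np.float32)))
    b=y&(P[:,:,2]>.09)&(P[:,:,2]<.11); q=P[b]; print(" basetop",len(q),cv2.minAreaRect((q[:,:2]*1000).astype(np.float32)))
    A=np.c_[q[:,:2],np.ones(len(q))]; co=np.linalg.lstsq(A,q[:,2],rcond=None)[0]; r=q[:,2]-A@co; k=abs(r)<.004; co=np.linalg.lstsq(A[k],q[k,2],rcond=None)[0]; print(" slope",co[:2].round(3),"z mean",q[k,2].mean().round(4))
```

```text
top tab 109 [0.5328 0.1094 0.2072] z90 [0.2077 0.2104] ((532.8987426757812, 110.06689453125), (57.61969757080078, 11.315716743469238), 82.66397094726562)
 basetop 589 ((532.92626953125, 110.46426391601562), (130.0040740966797, 62.224647521972656), 82.64102935791016)
 slope [ 0.033 -0.003] z mean 0.0985
scene tab 112 [0.5331 0.1122 0.2063] z90 [0.2072 0.21  ] ((534.0166015625, 113.19318389892578), (61.278099060058594, 16.793155670166016), 83.84808349609375)
 basetop 367 ((534.22802734375, 112.92057800292969), (129.2236785888672, 63.05714416503906), 83.05133819580078)
 slope [-0.033 -0.006] z mean 0.0992
```

```bash
python3 -c "
from station import ctrl
print(ctrl.hand_in())"
```

```text
the job is handed in; nothing more can be done
None
```

I swung the hook out to its stop, hung the yellow carrier on it and handed the job in at about 27 s of the allowed 72 s. No verdict is reported.

- **Hook:** It met the stop with the arm near 174–176° from the world x axis. I pulled with about 12 N at the tip, an estimated bracket twist of about 0.04 rad worked out from the wrist force, as the joint itself can't be read. Afterwards the tip measured 66 mm from the hinge and still swung out.
- **Hanging:** I gripped the largest of the three carriers by its tab edges, pushed the disc back with about 2 N and lowered the carrier behind the tip. I then pressed it down with about 11 N until it bore on the arm, and let go. The sideways force rose to about 7 N during that press, and the wrist force fell to about zero once the grip opened.
- **Last check:**
    - **Height:** the tab top is at z ≈ 0.207 m, so the window's top sits at about 0.155 m, the height of the arm's top.
    - **Position:** the plate is about 10 mm inside the tip, as intended, so the disc should be pushed back about 4 mm (worked out, not measured).
    - **Upright:** fitted tilt is at most about 0.03 rad.
    - **Robot:** clear of everything.
    - **Bystanders:** I kept well away from the rack, bottle and glove box but did not measure them again.

The two cameras disagreed by 2–4 mm in y and a few mm at the hinge, and their tilt fits had opposite signs, so the tilt is within noise. No check failed.

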